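Stack the violet tube rack on its keyed base

TASK

Stack the violet tube rack (its white bar is the handle) on the grey keyed base, so that its wide lug drops into the wide notch, its narrow lug into the narrow notch, and it sits level, fully home on the base. Set it down rather than letting it drop, let go of it, and leave the green rack and the white bottle where they stand.

Things in the scene. Friction and masses are not known exactly. Their poses are not given: they have to be found in the camera images.
- violet_rack: Loose violet tube rack (sizes in mm), 140 (x) by 90 (y), under 0.5 kg. Stands on 2 lugs 16 deep: wide (56 along y) at +x end, narrow (24) at -x, each 14 thick, 58 from middle. Origin: middle, at the lugs' feet; z up. Above it: underside 16, tube caps' tops 104, white handle bar 112 to 130, which runs 80 along x, 16 wide, on a 10 mm web; grip its middle across y (no tubes within 24 of x = 0).
- base: Blue-grey base fixed to bench (sizes in mm), 150 (x) by 110 (y), top 36 up. Through notch amid each end, open outward: 76 wide (y) at +x, 44 wide at -x, both starting 41 from middle; dark bottom. Origin: centre of underside; z up. Rack home: its x points as the base's x, middles meet in plan (play about 10 and 10 degrees each way), underside rests on base top, rack origin 20 above base origin.
- green_rack: Bystander: loose rack of the same size and shape as the violet one, but green with green caps and with a wide lug at both ends, so it does not fit. Origin and axes as for the violet rack. Stays where it is.
- bottle: Bystander: white reagent bottle with a red label, 56 mm across and 110 mm tall, standing loose beyond the racks. Origin: centre of its underside. Stays where it is.

How it is judged:
By the outcome, as a careful person would: the job done as asked, in the order asked, and still so for the second after the job is handed in, with the robot touching nothing.
It also fails if it takes over 40 s, if anything falls off the work surface, if the arm or the gripper's body presses on something with over 40 N, if the wrist force passes 120 N, or if a joint passes its speed limit or range.

ROBOT

A 6-joint arm with a two-finger parallel gripper is mounted at the origin on the work surface. World frame = base frame: x ahead of the robot, y to its left, z up, the work surface at z = 0. Lengths are in m, angles in rad, forces in N, time in s.
With the tool pointing down it reaches from about 0.225 to 0.875 m from the base axis. Payload 3.4 kg.
Tool frame: the origin (TCP) lies on the centre line of the jaws, within the pads' length; the fingertips stand 19 mm ahead of it and the grasp point (between the pads) is the TCP (r.tips_ahead is the distance from the TCP to the fingertips, in m); z points along the fingers, y is the line along which they close (so a half turn about z gives the same grasp; the last joint's range is limited). The gripper opens to 85 mm and grips with 20 to 120 N. Pads are 22 mm wide; open, the fingers measure 114 mm over their backs; the gripper's body (76 mm by 85 mm) begins 54 mm behind the grasp point. The pads swing forward as they close: fully open they stand 13 mm farther back than shut.
Start: joints at [-1.433, 0.276, 1.505, -0, 1.361, -0.121], TCP at [0.147, -0.556, 0.25] pointing down, gripper open.
Joint ranges: [-2.89, 2.89], [-0.75, 2.08], [0.22, 2.7], [-1.18, 4.32], [0.11, 2.71], [-2.7, 2.7]. Speed limits (rad/s): [2.57, 2.57, 3.14, 3.14, 3.14, 3.14].

INTERFACE

Orientations are given as a rotation vector (axis times angle).
In Python, from plant import r, read_camera, camera_params gives the robot as it stands. The module is installed in compiled form; this text tells all that it offers.
- The arm moves only by the tool jog_arm, never from a script. Its argument "moves" is a list that holds one entry, the list of rows, each a list of 7 numbers: the shift along the tool's x, y, z in cm, then the turn, a rotation vector about the tool's x, y, z in degrees, then the opening in per cent of the stroke, from 0 (shut) to 100 (fully open). In form: [[[tx, ty, tz, wx, wy, wz, hand], ...]]. A call has 1 to 10 rows; each row is the pose to reach, as a shift and turn from the pose commanded when the call began, along the tool's axes at that moment; what a row does not reach only later rows make up. A row lasts 1/10 s, in which the tool goes at most 50 mm and 8.59 degrees, less where a joint would pass 70% of its speed; a pose out of reach is approached as far as the arm can. A call with a gripper value outside its range is refused whole. The fingers move at their own pace and stop on an object; "squeeze" is the grip in N (left out, the last holds). Time passes only in rows, so rows that repeat a pose let the fingers close. It gives the time, the measured TCP pose, the force, the opening and the grip force at its end, in the units of the state.
- r.sense(): the state, without advancing time (a new reading comes with each control period).
- read_camera(name): name is "scene" or "top" or "wrist"; returns the picture (384x512x3 uint8, red, green, blue); there is no depth.
- camera_params(name): a dict with "fx", "fy", "cx", "cy" (pixels), "distortion" ([k1, k2, p1, p2, k3] as OpenCV has them; the pictures are not rectified), "R" (3x3) and "t" (3): a world point X has camera coordinates R X + t; the wrist camera has in their place "T_tool_cam" (4x4, takes a point from camera to tool coordinates, whose origin is the TCP and whose axes are the flange's). Camera axes: x right, y down, z forward; pixel columns grow to the right and rows downward; lengths in m; the calibration is good to about 2 mm. A picture is of the moment at which its call begins: read the wrist's pose just before it. camera_params takes no time and is no camera call.
- r.finish_job(): hands the job in; it is judged then, once.
The state is a dict: "time_s": time; "qpos": joint angles; "joint_vel": joint speeds; "joint_efforts": joint torques, N m; "eef_pos": TCP position; "eef_rot": TCP orientation; "ft_force": force on the tool from outside, world axes, zero at the start; "torque": the same for the moment, N m; "finger_gap": finger opening in m; "finger_force": force on a finger pad.
Only numpy, scipy, OpenCV 4.12 (cv2) and the standard library are available. Lean on these libraries where they do the work, as an engineer would, in place of code of your own. Each camera call takes 0.05 s, during which the arm holds its last target. There are 200 camera calls.

## Working session

There is one attempt and no reset: what is moved stays moved. The work goes in short steps, Python scripts to look and compute and a tool call to move; the robot and the scene stay as the last step left them, time stands still between calls to the robot, and variables do not carry over. Pictures are saved under pics/ and viewed, at most 10 in all, crops included, and the job is handed in when it is done.

Besides the shell and the picture viewer there is one more tool, called as a command line: name --argument value ..., lists and objects as JSON in quotes. jog_arm: Moves the arm, as the interface text tells. Its arguments: {"type":"object","properties":{"moves":{"type":"array","items":{"type":"array","items":{"type":"array","items":{"type":"number"}}}},"squeeze":{"type":"number"}},"required":["moves"]}

```bash
mkdir -p pics; python3 - <<'E'
from plant import r, read_camera, camera_params
import cv2,numpy as np
for n in("scene","top"):
    im=read_camera(n); cv2.imwrite(f"pics/{n}1.png",cv2.resize(im[:,:,::-1],(800,600),interpolation=cv2.INTER_CUBIC))
    cv2.imwrite(f"pics/{n}_raw.png",im[:,:,::-1])
    p=camera_params(n); print(n,{k:np.round(v,3).tolist() for k,v in p.items()})
print(camera_params("wrist"))
s=r.sense();print(s)
E
```

```text
scene {'fx': 424.445, 'fy': 424.445, 'cx': 251.566, 'cy': 194.508, 'distortion': [-0.036, 0.0, 0.0, 0.0, 0.0], 'R': [[0.725, 0.689, 0.012], [0.571, -0.591, -0.57], [-0.385, 0.42, -0.822]], 't': [-0.445, -0.333, 1.2]}
top {'fx': 418.422, 'fy': 418.422, 'cx': 254.331, 'cy': 193.374, 'distortion': [-0.111, 0.0, 0.0, 0.0, 0.0], 'R': [[-0.011, -1.0, 0.005], [-0.98, 0.01, -0.198], [0.198, -0.007, -0.98]], 't': [0.011, 0.638, 0.978]}
{'fx': 290.94916469091703, 'fy': 290.94916469091703, 'cx': 257.95498277362327, 'cy': 194.54030778561818, 'distortion': array([-0.06213182,  0.        ,  0.        ,  0.        ,  0.        ]), 'T_tool_cam': array([[ 7.24025468e-04, -9.51847034e-01, -3.06572502e-01,
         7.93104481e-02],
       [ 9.99999425e-01,  9.31862585e-04, -5.31572743e-04,
        -8.60942358e-04],
       [ 7.91659383e-04, -3.06571941e-01,  9.51847161e-01,
        -1.22761137e-01],
       [ 0.00000000e+00,  0.00000000e+00,  0.00000000e+00,
         1.00000000e+00]])}
{'time_s': 0.1, 'qpos': array([-1.43299272e+00,  2.76522639e-01,  1.50603256e+00, -3.17454337e-05,
        1.36072016e+00, -1.21011496e-01]), 'joint_vel': array([-4.49779530e-05,  8.54808545e-05, -4.82999095e-03,  8.69780489e-04,
       -1.01796087e-03, -5.74002905e-04]), 'joint_efforts': array([ 1.22693469e-03, -4.17702591e+01, -2.46404707e+01, -1.15621915e-04,
        5.83918692e-03,  7.54261464e-06]), 'eef_pos': array([ 0.14707693, -0.55539468,  0.24952103]), 'eef_rot': array([-3.11365464e+00, -4.05205308e-01,  7.09128355e-05]), 'ft_force': array([-0.10405398,  0.37083695, -0.10281747]), 'torque': array([-0.0085407 ,  0.05155269, -0.01537074]), 'finger_force': 0.0, 'finger_gap': 0.08572790784348039}
```

View pics/scene1.png

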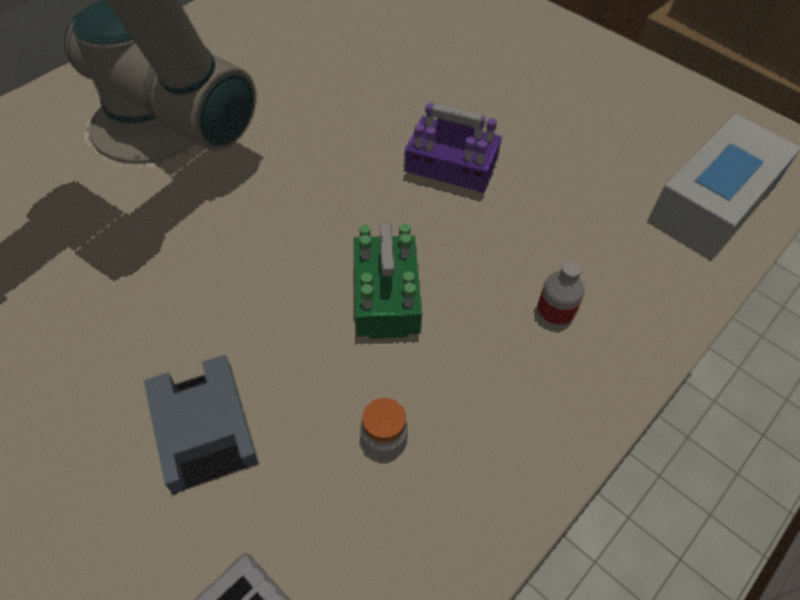

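View pics/top1.png

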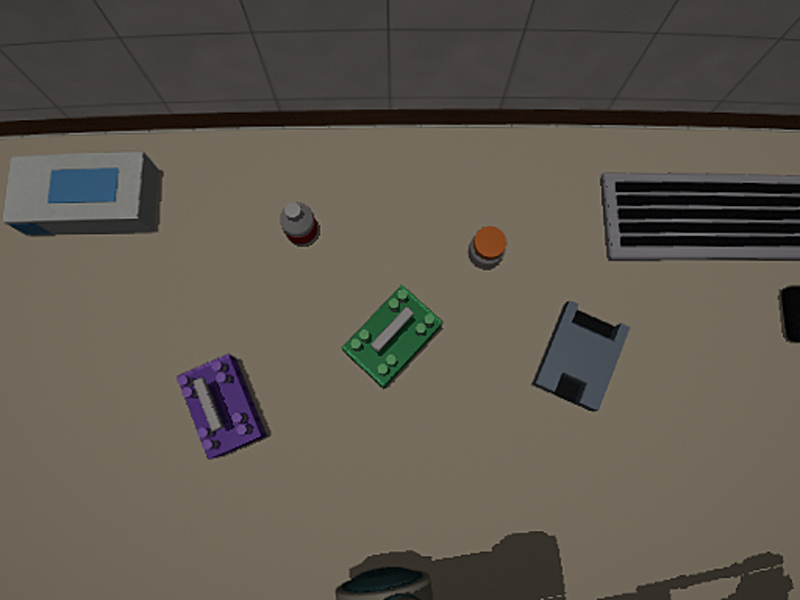

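The scene view shows the violet rack with its handle from (432,108) to (483,120), the green rack around (388,285) and the base around (200,425). In the top view the base corners are (569,302), (629,325), (598,410) and (533,384), with the wide notch at the far end. The violet handle runs from (199,379) to (212,430). I can't yet tell which end of the rack has the wide lug.

```bash
cat > h.py <<'E'
import numpy as np,cv2
from scipy.spatial.transform import Rotation as Ro
from plant import r, read_camera, camera_params
def par(n,pose=None):
    p=camera_params(n);K=np.array([[p['fx'],0,p['cx']],[0,p['fy'],p['cy']],[0,0,1]]);d=np.array(p['distortion'])
    if n=='wrist':
        T=np.eye(4);T[:3,:3]=Ro.from_rotvec(pose[1]).as_matrix();T[:3,3]=pose[0];W=T@p['T_tool_cam'];W=np.linalg.inv(W);return K,d,W[:3,:3],W[:3,3]
    return K,d,np.array(p['R']),np.array(p['t'])
def back(n,px,z,pose=None):
    K,d,R,t=par(n,pose);u=cv2.undistortPoints(np.array(px,float).reshape(-1,1,2),K,d)[:,0]
    D=np.c_[u,np.ones(len(u))]@R;C=-R.T@t
    return C+D*((z-C[2])/D[:,2])[:,None]
def proj(n,X,pose=None):
    K,d,R,t=par(n,pose);return cv2.projectPoints(np.array(X,float),cv2.Rodrigues(R)[0],t,K,d)[0][:,0]
E
python3 - <<'E'
from h import *
c=back('top',np.array([[569,302],[629,325],[598,410],[533,384]])*.64,.036);print(c,c.mean(0));a=c[:2].mean(0)-c[2:].mean(0);print('base yaw',np.degrees(np.arctan2(a[1],a[0])),np.linalg.norm(a))
for n,px in(('top',[[199,379],[212,430]]),('scene',[[432,108],[483,120]])):
    h=back(n,np.array(px)*.64,.13);a=h[0]-h[1];print(n,h,h.mean(0),np.degrees(np.arctan2(a[1],a[0])),np.linalg.norm(a))
g=back('top',np.array([[376,348],[410,312]])*.64,.13);print(g)
print(Ro.from_rotvec(r.sense()['eef_rot']).as_matrix().round(3))
E
```

```text
[[ 0.64097913 -0.27943725  0.036     ]
 [ 0.60118495 -0.37820929  0.036     ]
 [ 0.46328577 -0.3165531   0.036     ]
 [ 0.50698126 -0.21251016  0.036     ]] [ 0.55310778 -0.29667745  0.036     ]
base yaw -25.31001124677964 0.15038423091076744
top [[0.51212732 0.29815853 0.13      ]
 [0.43798484 0.27608182 0.13      ]] [0.47505608 0.28712017 0.13      ] 16.581457703649438 0.07735947359581823
scene [[0.44780167 0.26070705 0.13      ]
 [0.52261007 0.29455119 0.13      ]] [0.48520587 0.27762912 0.13      ] -155.6574846260218 0.08210799175850268
[[ 0.55605966  0.03718523  0.13      ]
 [ 0.60942437 -0.01363043  0.13      ]]
[[ 0.967  0.256 -0.   ]
 [ 0.256 -0.967  0.002]
 [ 0.    -0.002 -1.   ]]
```

The base is at about (0.553, -0.297) with yaw -25°. The violet rack is at about (0.478, 0.283), with its bar at about 18°. Next I'll bring the wrist camera round to look at the rack's near end.

```bash
cat >> h.py <<'E'
def M(yaw,tilt=0):
    # tool down, tool x at yaw (deg); tilt (deg) swings the fingertips away from tool x
    y,a=np.radians([yaw,tilt]);u=-np.array([np.cos(y),np.sin(y),0]);k=np.array([0,0,1.])
    z=np.sin(a)*u-np.cos(a)*k;x=-np.cos(a)*u-np.sin(a)*k
    return np.c_[x,np.cross(z,x),z]
def rel(pos,yaw,tilt=0,cur=None):
    s=r.sense()
    p0,R0=(s['eef_pos'],Ro.from_rotvec(s['eef_rot']).as_matrix()) if cur is None else cur
    w=Ro.from_matrix(R0.T@M(yaw,tilt)).as_rotvec(degrees=True)
    print((100*R0.T@(np.array(pos)-p0)).round(2),w.round(2))
    return np.array(pos),M(yaw,tilt)
E
python3 - <<'E'
from h import *
c=rel([.26,-.25,.28],95)
c=rel([.31,.05,.28],160,0,c)
rel([.3315,.2354,.176],198,27,c)
E
```

```text
[ 18.73 -26.64  -3.  ] [-7.000e-02 -8.000e-02 -8.017e+01]
[29.45  7.6   0.  ] [  0.   0. -65.]
[ 4.32 18.16 10.4 ] [ -8.95 -26.   -37.28]
```

jog_arm --moves '[[[18.7,-26.6,-3,0,0,-80,100],[18.7,-26.6,-3,0,0,-80,100],[18.7,-26.6,-3,0,0,-80,100],[18.7,-26.6,-3,0,0,-80,100],[18.7,-26.6,-3,0,0,-80,100],[18.7,-26.6,-3,0,0,-80,100],[18.7,-26.6,-3,0,0,-80,100],[18.7,-26.6,-3,0,0,-80,100],[18.7,-26.6,-3,0,0,-80,100],[18.7,-26.6,-3,0,0,-80,100]]]'

```text
time_s: 1.1
eef_pos: [0.2598, -0.2502, 0.2802]
eef_rot: [-2.12, -2.318, 0.0]
ft_force: [0.2, -0.7, 0.4]
finger_gap: 0.0854
finger_force: 0.0
```

jog_arm --moves '[[[29.4,7.6,0,0,0,-65,100],[29.4,7.6,0,0,0,-65,100],[29.4,7.6,0,0,0,-65,100],[29.4,7.6,0,0,0,-65,100],[29.4,7.6,0,0,0,-65,100],[29.4,7.6,0,0,0,-65,100],[29.4,7.6,0,0,0,-65,100],[29.4,7.6,0,0,0,-65,100],[29.4,7.6,0,0,0,-65,100],[29.4,7.6,0,0,0,-65,100]]]'

```text
time_s: 2.1
eef_pos: [0.3106, 0.0484, 0.2801]
eef_rot: [-0.553, -3.092, 0.0]
ft_force: [-0.1, -0.9, -0.5]
finger_gap: 0.086
finger_force: 0.0
```

```bash
python3 - <<'E'
from h import *
rel([.3315,.2354,.176],198,27);s=r.sense();print(s['eef_pos'],s['qpos'],s['time_s'])
E
```

```text
[ 4.52 18.26 10.41] [ -9.02 -26.01 -37.56]
[0.31060787 0.04843818 0.28009089] [-6.77483527e-02 -1.54981997e-01  1.90218242e+00 -1.34815831e-04
  1.39481825e+00 -1.28456695e+00] 2.1
```

jog_arm --moves '[[[4.5,18.2,10.4,-9,-26,-37.5,100],[4.5,18.2,10.4,-9,-26,-37.5,100],[4.5,18.2,10.4,-9,-26,-37.5,100],[4.5,18.2,10.4,-9,-26,-37.5,100],[4.5,18.2,10.4,-9,-26,-37.5,100],[4.5,18.2,10.4,-9,-26,-37.5,100],[4.5,18.2,10.4,-9,-26,-37.5,100],[4.5,18.2,10.4,-9,-26,-37.5,100],[4.5,18.2,10.4,-9,-26,-37.5,100],[4.5,18.2,10.4,-9,-26,-37.5,100]]]'

```text
time_s: 3.1
eef_pos: [0.3325, 0.2347, 0.177]
eef_rot: [-0.416, 2.64, 0.101]
ft_force: [-0.2, -0.0, 0.0]
finger_gap: 0.0857
finger_force: 0.0
```

```bash
python3 - <<'E'
from h import *
s=r.sense();pose=(s['eef_pos'],s['eef_rot']);im=read_camera('wrist');print(pose,s['qpos'])
np.savez('w1.npz',p=pose[0],w=pose[1])
cv2.imwrite("pics/w1.png",cv2.resize(cv2.convertScaleAbs(im[:,:,::-1],alpha=1.7),(800,600),interpolation=cv2.INTER_CUBIC))
E
```

```text
(array([0.33254195, 0.23466951, 0.17701428]), array([-0.41575917,  2.64042627,  0.10068203])) [ 0.52521086 -0.1121501   2.25239074 -0.18569357  0.54546367 -1.22136019]
```

View pics/w1.png

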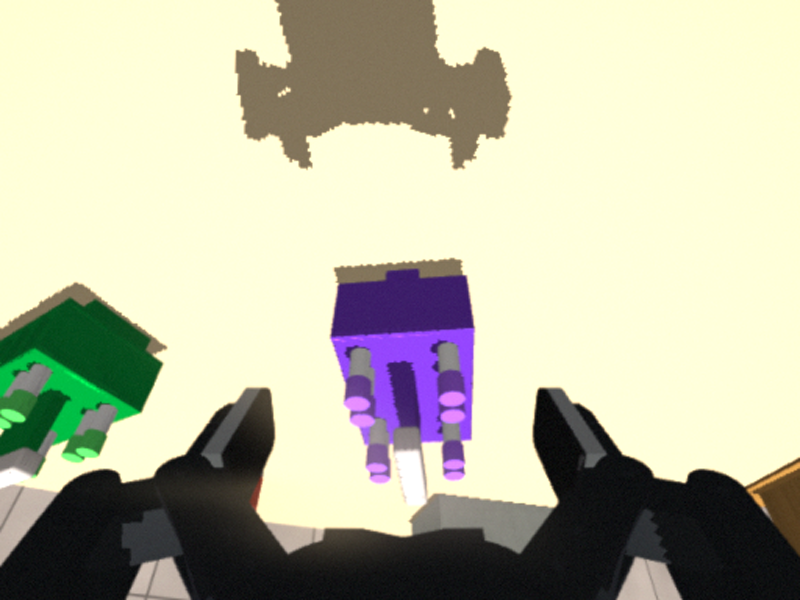

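The view is upside down. The near end of the rack shows a narrow lug at about (402,275), against an end face running from (340,284) to (467,275). So the rack's +x points away from the robot, at yaw about 18°. The handle bar runs from about (407,429) to (414,503).

```bash
python3 - <<'E'
from h import *
d=np.load('w1.npz');pose=(d['p'],d['w'])
h=back('wrist',np.array([[407,430],[414,503]])*.64,.13,pose);a=h[1]-h[0];print(h,h.mean(0),np.degrees(np.arctan2(a[1],a[0])),np.linalg.norm(a))
e=back('wrist',np.array([[340,284],[467,275]])*.64,.016,pose);a=e[0]-e[1];print(e,np.linalg.norm(a),np.degrees(np.arctan2(a[1],a[0])))
n=np.array([-a[1],a[0],0])/np.linalg.norm(a);print(e.mean(0)+.07*n,e.mean(0)-.07*n)
rel([.478,.279,.25],201)
E
```

```text
[[0.415      0.26461634 0.13      ]
 [0.50722654 0.30015289 0.13      ]] [0.46111327 0.28238462 0.13      ] 21.072571257932264 0.09883612764237361
[[0.43033625 0.22121875 0.016     ]
 [0.39535282 0.3023759  0.016     ]] 0.0883760348472964 -66.6811551919248
[0.47712667 0.28950665 0.016     ] [0.3485624  0.23408799 0.016     ]
[-16.89  -0.27   0.41] [-0.71 27.06 -3.02]
```

jog_arm --moves '[[[-16.9,0.1,0.4,-0.7,27,-3,100],[-16.9,0.1,0.4,-0.7,27,-3,100],[-16.9,0.1,0.4,-0.7,27,-3,100],[-16.9,0.1,0.4,-0.7,27,-3,100],[-16.9,0.1,0.4,-0.7,27,-3,100],[-16.9,0.1,0.4,-0.7,27,-3,100],[-16.9,0.1,0.4,-0.7,27,-3,100],[-16.9,0.1,0.4,-0.7,27,-3,100]]]'

```text
time_s: 3.95
eef_pos: [0.474, 0.2824, 0.2492]
eef_rot: [0.575, -3.087, 0.001]
ft_force: [-0.4, 0.4, 0.1]
finger_gap: 0.0852
finger_force: 0.0
```

```bash
python3 - <<'E'
from h import *
s=r.sense();pose=(s['eef_pos'],s['eef_rot']);im=read_camera('wrist');print(pose,s['qpos'])
np.savez('w2.npz',p=pose[0],w=pose[1])
cv2.imwrite("pics/w2.png",cv2.resize(cv2.convertScaleAbs(im[:,:,::-1],alpha=1.5),(800,600),interpolation=cv2.INTER_CUBIC))
E
```

```text
(array([0.47402701, 0.28235526, 0.24919021]), array([ 5.75203623e-01, -3.08741415e+00,  1.30799477e-03])) [ 4.11462880e-01  2.42209954e-01  1.55510237e+00 -5.89102402e-04
  1.34549432e+00 -1.52758990e+00]
```

View pics/w2.png

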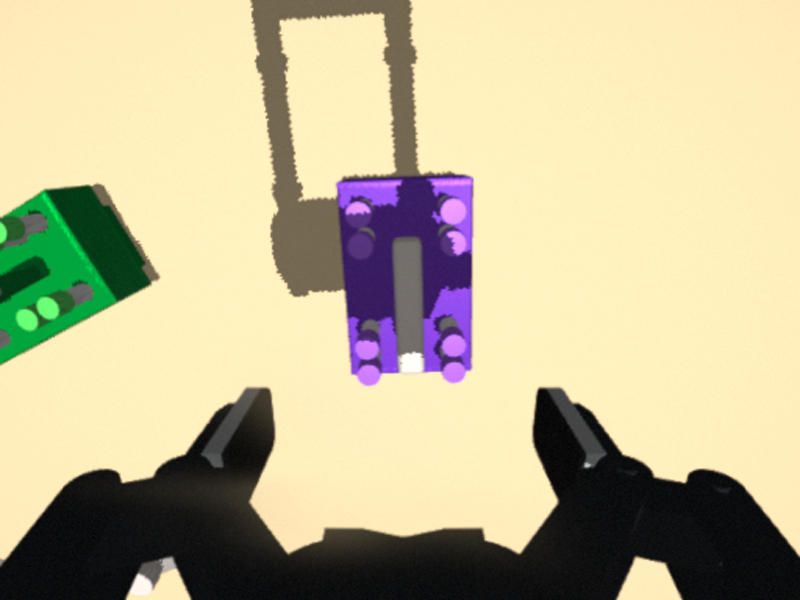

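From directly above, the handle bar runs from (407,237) to (411,372), about 28 px wide. The fingers straddle it symmetrically.

```bash
python3 - <<'E'
from h import *
d=np.load('w2.npz');pose=(d['p'],d['w'])
h=back('wrist',np.array([[407,238],[411,373]])*.64,.13,pose);a=h[1]-h[0];y=np.degrees(np.arctan2(a[1],a[0]));print(h,h.mean(0),y,np.linalg.norm(a))
m=h.mean(0)
c=rel([m[0],m[1],.20],y+180)
rel([m[0],m[1],.121],y+180)
E
```

```text
[[0.43843164 0.27186597 0.13      ]
 [0.51192607 0.30305098 0.13      ]] [0.47517885 0.28745847 0.13      ] 22.992385258774902 0.079836939523373
[-0.28  0.43  4.95] [-0.03 -0.03 -1.87]
[-0.29  0.43 12.85] [-0.03 -0.03 -1.87]
```

jog_arm --moves '[[[-0.3,0.4,5,0,0,-1.9,100],[-0.3,0.4,9,0,0,-1.9,100],[-0.3,0.4,12.9,0,0,-1.9,100],[-0.3,0.4,12.9,0,0,-1.9,100],[-0.3,0.4,12.9,0,0,-1.9,100],[-0.3,0.4,12.9,0,0,-1.9,100]]]'

```text
time_s: 4.6
eef_pos: [0.4786, 0.2884, 0.123]
eef_rot: [-0.626, 3.074, 0.001]
ft_force: [0.3, 0.5, 0.2]
finger_gap: 0.0854
finger_force: 0.0
```

jog_arm --moves '[[[0,0,0,0,0,0,0],[0,0,0,0,0,0,0],[0,0,0,0,0,0,0],[0,0,0,0,0,0,0],[0,0,0,0,0,0,0],[0,0,0,0,0,0,0],[0,0,0,0,0,0,0],[0,0,0,0,0,0,0],[0,0,0,0,0,0,0],[0,0,0,0,0,0,0]]]' --squeeze 50

```text
time_s: 5.6
eef_pos: [0.4776, 0.2877, 0.1207]
eef_rot: [-0.626, 3.078, -0.001]
ft_force: [1.1, -0.8, 5.1]
finger_gap: 0.015
finger_force: 49.8
```

jog_arm --moves '[[[0,0,-2,0,0,0,0],[0,0,-6,0,0,0,0],[0,0,-10,0,0,0,0],[0,0,-14,0,0,0,0],[0,0,-17.5,0,0,0,0],[0,0,-18,0,0,0,0],[0,0,-18,0,0,0,0]]]'

```text
time_s: 6.3
eef_pos: [0.4771, 0.288, 0.2999]
eef_rot: [0.626, -3.078, 0.0]
ft_force: [-1.0, -0.2, -3.8]
finger_gap: 0.0153
finger_force: 49.4
```

```bash
python3 - <<'E'
from h import *
s=r.sense();print(s['eef_pos'],s['ft_force'],s['torque'],s['finger_gap'])
c=rel([.45,0,.30],180)
c=rel([.553,-.297,.30],154.7,0,c)
E
```

```text
[0.4770648  0.28799216 0.29990175] [-0.96945339 -0.18916485 -3.80583166] [-0.02424977 -0.01164941 -0.0106165 ] 0.015288622419433129
[ 13.75 -25.45  -0.  ] [-1.0e-02 -0.0e+00  2.3e+01]
[-10.3 -29.7   0. ] [ 0.   0.  25.3]
```

jog_arm --moves '[[[1.5,-3,0,0,0,3,0],[4.5,-9,0,0,0,8,0],[7,-13,0,0,0,12,0],[9.3,-17,0,0,0,16,0],[11.5,-21,0,0,0,20,0],[13.7,-25.4,0,0,0,23,0],[13.7,-25.4,0,0,0,23,0],[13.7,-25.4,0,0,0,23,0]]]'

```text
time_s: 7.1
eef_pos: [0.449, -0.0005, 0.2979]
eef_rot: [-0.006, -3.137, -0.002]
ft_force: [-0.0, 0.2, -4.2]
finger_gap: 0.0154
finger_force: 49.8
```

jog_arm --moves '[[[-1,-3,0,0,0,3,0],[-2.6,-7.5,0,0,0,7,0],[-4.2,-12,0,0,0,11,0],[-5.8,-16.6,0,0,0,15,0],[-7.3,-21,0,0,0,19,0],[-8.8,-25.5,0,0,0,22,0],[-10,-29,0,0,0,25,0],[-10.3,-29.7,0,0,0,25.3,0],[-10.3,-29.7,0,0,0,25.3,0],[-10.3,-29.7,0,0,0,25.3,0]]]'

```text
time_s: 8.1
eef_pos: [0.5534, -0.294, 0.2993]
eef_rot: [-0.684, -3.063, -0.004]
ft_force: [0.6, 0.1, -3.8]
finger_gap: 0.0149
finger_force: 49.9
```

```bash
python3 - <<'E'
from h import *
s=r.sense();pose=(s['eef_pos'],s['eef_rot']);im=read_camera('wrist');im2=read_camera('top');print(pose)
np.savez('w3.npz',p=pose[0],w=pose[1])
a=cv2.convertScaleAbs(im[:,:,::-1],alpha=1.5)[:300,80:440]
b=im2[170:290,310:430,::-1]
cv2.imwrite("pics/w3.png",np.hstack([cv2.resize(a,(500,417)),cv2.resize(b,(300,417),interpolation=cv2.INTER_CUBIC)]))
E
```

```text
(array([ 0.55340768, -0.29400332,  0.29929126]), array([-0.68378486, -3.06344376, -0.00359664]))
```

View pics/w3.png

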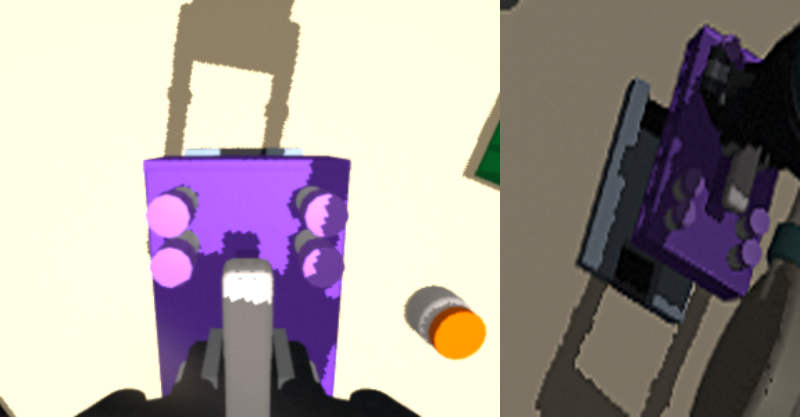

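The wrist view (left part) shows the gripped rack level. The base's near end peeks out at row about 150, from x = 185 to 302, with its dark notch from 219 to 284. The top view (right part) agrees on the heading.

```bash
python3 - <<'E'
from h import *
d=np.load('w3.npz');pose=(d['p'],d['w'])
px=np.array([[185,149.5],[219,149.5],[284,149],[302,149]])/1.389+[80,0]
e=back('wrist',px,.036,pose);print(e)
a=e[0]-e[3];print(np.linalg.norm(a),np.linalg.norm(e[1]-e[2]))
# predicted corners for base pose estimate
Y=np.radians(-25.3);c,s=np.cos(Y),np.sin(Y)
def B(x,y,z=.036):return [.553+c*x-s*y,-.297+s*x+c*y,z]
pts=[B(-.075,y) for y in(.055,.022,-.022,-.055)]+[B(-.075,y,0) for y in(.055,-.055)]
print((proj('wrist',pts,pose)-[80,0])*1.389)
E
```

```text
[[ 0.46470489 -0.31360274  0.036     ]
 [ 0.47813801 -0.28526362  0.036     ]
 [ 0.50313353 -0.2308621   0.036     ]
 [ 0.51012619 -0.21578891  0.036     ]]
0.10784544321641996 0.05986903081112733
[[301.9576786  147.28127089]
 [266.14368418 147.04230157]
 [218.28959372 146.9145165 ]
 [182.46179476 146.96254019]
 [297.22098112 146.83198716]
 [187.85862627 146.53659218]]
```

```bash
python3 - <<'E'
from h import *
rel([.556,-.297,.165],155)
E
```

```text
[-0.38 -0.16 13.55] [ 0.04 -0.06 -0.16]
```

jog_arm --moves '[[[-0.3,0,3,0,0,0,0],[-0.3,0,6,0,0,0,0],[-0.3,0,9,0,0,0,0],[-0.3,0,11.5,0,0,0,0],[-0.3,0,13,0,0,0,0],[-0.3,0,13.5,0,0,0,0],[-0.3,0,13.5,0,0,0,0],[-0.3,0,13.5,0,0,0,0]]]'

```text
time_s: 9.0
eef_pos: [0.5569, -0.2977, 0.1672]
eef_rot: [0.686, 3.063, -0.002]
ft_force: [-0.2, 0.8, -3.0]
finger_gap: 0.0151
finger_force: 49.9
```

```bash
python3 - <<'E'
from h import *
rel([.556,-.297,.165],155);s=r.sense();print(s['eef_pos'],s['time_s'])
im=read_camera('scene');b=im[195:330,70:190,::-1]
cv2.imwrite("pics/s4.png",cv2.resize(cv2.convertScaleAbs(b,alpha=1.3),(533,600),interpolation=cv2.INTER_CUBIC))
E
```

```text
[0.11 0.02 0.22] [-0.03  0.16 -0.26]
[ 0.55685133 -0.29766203  0.16717552] 9.0
```

View pics/s4.png

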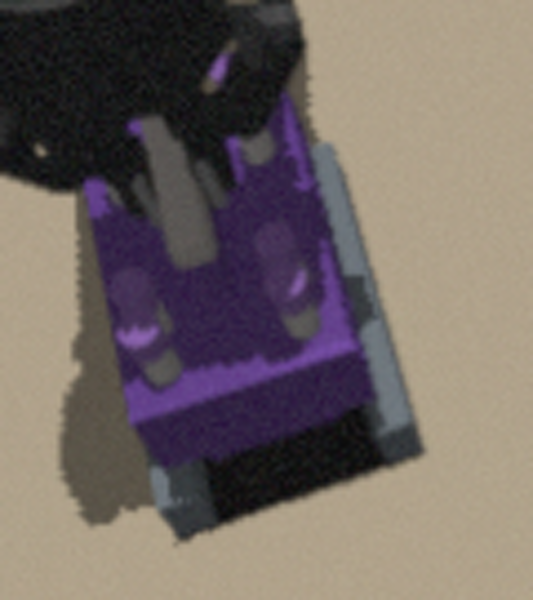

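The scene crop shows the rack hovering over the base, parallel to it, with the wide dark notch under the wide end at about (295,455). I'll lower it slowly.

jog_arm --moves '[[[0,0,0.4,0,0,0,0],[0,0,0.8,0,0,0,0],[0,0,1.1,0,0,0,0],[0,0,1.4,0,0,0,0],[0,0,1.7,0,0,0,0],[0,0,1.7,0,0,0,0]]]'

```text
time_s: 9.65
eef_pos: [0.5558, -0.2977, 0.1481]
eef_rot: [-0.688, -3.065, -0.0]
ft_force: [-0.5, 1.6, -2.8]
finger_gap: 0.0154
finger_force: 50.0
```

```bash
python3 - <<'E'
from h import *
rel([.556,-.297,.141],155);s=r.sense();print(s['eef_pos'],s['ft_force'],s['torque'])
E
```

```text
[0.01 0.07 0.71] [-0.01 -0.05 -0.3 ]
[ 0.55582575 -0.29769583  0.1480686 ] [-0.54221937  1.5640557  -2.84968924] [-0.01141081 -0.02731988 -0.01994817]
```

The lugs are about 9 mm into the notches with no contact. I'll lower it the rest of the way.

jog_arm --moves '[[[0,0,0.2,0,0,0,0],[0,0,0.4,0,0,0,0],[0,0,0.55,0,0,0,0],[0,0,0.7,0,0,0,0],[0,0,0.7,0,0,0,0]]]'

```text
time_s: 10.15
eef_pos: [0.556, -0.2978, 0.1415]
eef_rot: [-0.688, -3.065, 0.0]
ft_force: [-0.2, 0.7, -3.6]
finger_gap: 0.0152
finger_force: 50.0
```

jog_arm --moves '[[[0,0,0.05,0,0,0,0],[0,0,0.1,0,0,0,0],[0,0,0.15,0,0,0,0],[0,0,0.15,0,0,0,0]]]'

```text
time_s: 10.55
eef_pos: [0.5563, -0.2981, 0.1408]
eef_rot: [0.688, 3.064, -0.001]
ft_force: [-0.2, -0.5, 0.1]
finger_gap: 0.0151
finger_force: 50.4
```

jog_arm --moves '[[[0,0,0.05,0,0,0,0],[0,0,0.05,0,0,0,0],[0,0,0.05,0,0,0,0]]]'

```text
time_s: 10.85
eef_pos: [0.5562, -0.2983, 0.1408]
eef_rot: [0.688, 3.064, -0.002]
ft_force: [-2.0, -1.4, 5.5]
finger_gap: 0.015
finger_force: 51.2
```

The force rose to +5.5 N at the expected seated height of 0.1408. I'll release and retreat.

jog_arm --moves '[[[0,0,0,0,0,0,15],[0,0,0,0,0,0,30],[0,0,0,0,0,0,60],[0,0,0,0,0,0,90],[0,0,0,0,0,0,90],[0,0,0,0,0,0,90],[0,0,0,0,0,0,90],[0,0,0,0,0,0,90]]]'

```text
time_s: 11.65
eef_pos: [0.5562, -0.2979, 0.1397]
eef_rot: [0.688, 3.065, -0.001]
ft_force: [1.0, -0.0, -0.8]
finger_gap: 0.0767
finger_force: 0.0
```

jog_arm --moves '[[[0,0,-2,0,0,0,90],[0,0,-5,0,0,0,90],[0,0,-9,0,0,0,90],[0,0,-13,0,0,0,90],[0,0,-16,0,0,0,90],[5,0,-16,0,0,0,90],[10,0,-16,0,0,0,90],[14,0,-16,0,0,0,90],[16,0,-16,0,0,0,90],[16,0,-16,0,0,0,90]]]'

```text
time_s: 12.65
eef_pos: [0.409, -0.2279, 0.3004]
eef_rot: [0.689, 3.065, -0.001]
ft_force: [0.3, -0.4, 1.1]
finger_gap: 0.0773
finger_force: 0.0
```

```bash
python3 - <<'E'
from h import *
im=read_camera('scene');b=im[195:330,60:190,::-1]
im2=read_camera('top');t=im2[170:290,320:430,::-1]
f=lambda a:cv2.resize(cv2.convertScaleAbs(a,alpha=1.3),(400,420),interpolation=cv2.INTER_CUBIC)
cv2.imwrite("pics/s5.png",np.hstack([f(b),f(t)]))
for n in('scene','top'):
    o=cv2.imread(f'pics/{n}_raw.png').astype(int);c=(im if n=='scene' else im2)[:,:,::-1].astype(int)
    m=lambda a:[np.argwhere((a[...,1]-np.maximum(a[...,0],a[...,2]))>25).mean(0).round(1),np.argwhere((a[...,2]-np.maximum(a[...,0],a[...,1])>60)).mean(0).round(1)]
    print(n,m(o),m(c))
E
```

```text
scene [array([176.6, 246.8]), array([266.8, 245.2])] [array([176.6, 246.8]), array([267. , 245.5])]
top [array([215. , 250.4]), array([154.2, 312.4])] [array([215. , 250.3]), array([154.1, 312.1])]
```

View pics/s5.png

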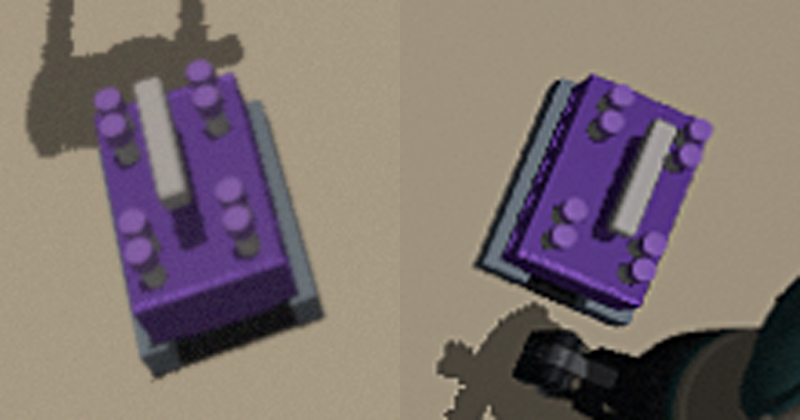

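Both views show the rack flush and level on the base, aligned with it, with the wide end over the wide notch (at about (240,335) in the left part). The green rack's pixels haven't moved.

```bash
python3 -c "
from plant import r
print(r.finish_job())"
```

```text
the job is handed in; nothing more can be done
None
```

The violet rack is on the keyed base, wide lug in the wide notch and narrow in the narrow; it was set down gently, looks level and fully home in both camera views, and is released; the green rack and bottle were left alone, and the job was handed in at about 13 s.

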